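# Shut and bolt the lock-practice door

## Task

Push the red door of the lock-practice rig fully shut with the fingertips, then push the yellow knob to slide the bolt fully home across the shut door. Only push: do not pinch the door or the knob, and leave the cans, bottle and tools standing and lying around it where they are.

Things in the scene. Friction and masses are not known exactly. Their poses are not given: they have to be found in the camera images.
- rig: Dark red steel lock-practice rig, fixed to the bench. Origin: on the bench, mid doorway, in the plane of the frame's front. Axes: -x out of the front (door opens that way; it looks away from the robot and to its left), +y along the front from hinge to bolt side. Base 12 mm high, x -60..100, y -190..230. Posts 228 mm high, 35 deep behind x = 0: y -140..-105 (hinge) and 104..200 (bolt).
- door (a joint): Angle of the red door, rad: 0 = fully shut, flush with the frame's front; grows as it opens out of the front, up to 1.5. Stiff hinge: the door stays where it is left and needs about 1 to 3 N at the door_push point. No latch. The vertical hinge line lies in the front plane of the frame and of the door, at x = 0, y = -101 mm of the rig.
- door_push (a point): Point on the door's front (outer) face, 140 mm from the hinge line and 35 mm below the door's top edge (175 mm above the bench). Its axes turn with the door: +x into the face (the way to push it shut), +y along the door from hinge to free edge, z up.
- door_top (a point): Centre of the door's top edge, mid thickness, 210 mm above the bench; axes as door_push. The door is a red plate 200 wide x 185 high x 10 mm thick; a steel staple stands 13 mm out of its face 177 to 187 mm from the hinge line. A round crossbar behind the shut door reaches 220 mm above the bench.
- bolt (a joint): Travel of the steel slide bolt on the bolt post, m: 0 = fully drawn back, 0.05 = fully home (it then lies 35 mm across the door's free edge, through the staple). It slides along the rig's -y, level, with about 2 N of friction, and stays where it is left. It may start up to 0.01.
- bolt_knob (a point): On the axis of the bolt's yellow round knob, 185 mm above the bench, 36 mm in front of the frame, at y = 155 mm of the rig less the bolt travel. The knob is 18 mm in diameter and stands out of the front from 8 to 53 mm; axes as the rig's. The knob moves with the bolt. The bolt's guide straps stand 12 mm out of the frame and 26 mm high.
- lube_can: Blue spray can with red cap, 54 mm diameter, 150 mm high; origin under its centre. Bystander.
- spray_can: Silver spray can with grey cap, 66 mm diameter, 190 mm high; origin under its centre. Bystander.
- amber_bottle: Small amber bottle, 44 mm diameter, 100 mm high; origin under its centre. Bystander.
- brush: Brush lying on the bench, its length along its x. Bystander.
- wrench: Steel wrench lying on the bench, its length along its x. Bystander.
- puller: Lock puller, a chromed cylinder 36 mm in diameter lying along its x, about 150 mm long. Bystander.
- cylinder: Brass lock cylinder, 60 mm long and 32 mm high, lying along its x. Bystander.
- drill: Black cordless drill standing on its battery, about 190 mm high; origin under its centre. Bystander.

How it is judged:
By the outcome, as a careful person would: the job done as asked, in the order asked, and still so for the second after the job is handed in, with the robot touching nothing.
It also fails if it takes over 48 s, if anything falls off the work surface, if the arm or the gripper's body presses on something with over 40 N, if the wrist force passes 120 N, or if a joint passes its speed limit or range.

## Robot

A 6-joint arm with a two-finger parallel gripper is mounted at the origin on the work surface. World frame = base frame: x ahead of the robot, y to its left, z up, the work surface at z = 0. Lengths are in m, angles in rad, forces in N, time in s.
With the tool pointing down it reaches from about 0.425 to 0.95 m from the base axis. Payload 14.7 kg.
Tool frame: the origin (TCP) lies midway between the tips of the shut fingers; the grasp point (between the pads) lies 19 mm behind it; z points along the fingers, y is the line along which they close (so a half turn about z gives the same grasp; the last joint's range is limited). The gripper opens to 85 mm and grips with 20 to 120 N. Pads are 22 mm wide; open, the fingers measure 114 mm over their backs; the gripper's body (76 mm by 85 mm) begins 54 mm behind the grasp point. The pads swing forward as they close: fully open they stand 13 mm farther back than shut.
Start: joints at [1.216, 0.48, 1.596, -0, 1.065, -0.047], TCP at [0.197, 0.619, 0.231] pointing down, gripper open.
Joint ranges: [-2.75, 2.75], [-0.82, 2.05], [0.23, 2.67], [-1.56, 4.7], [0.09, 2.69], [-2.92, 2.92]. Speed limits (rad/s): [1.89, 1.89, 2.39, 3.01, 3.01, 3.01].

## Interface

Orientations are given as a unit quaternion [w, x, y, z].
In Python, from cell import * gives the robot as it stands.
- The arm moves only by the shell command python3 -m handwheel 'ROWS' [FORCE]. ROWS is a JSON object of lists of equal length, an entry for each row: "translation": the shift along the tool's x, y, z in cm, a list of three; "spin": the turn about the tool's z in degrees; "fingers": the closure, from 0 (fully open) to 1 (shut). A call has 1 to 8 rows; each row shifts and turns the commanded pose from where the row before left it, along the tool's axes as they then stand; what a row does not reach is not made up. A row lasts 1/8 s, in which the tool goes at most 62.5 mm and 10.7 degrees, less where a joint would pass 70% of its speed; a pose out of reach is approached as far as the arm can. A call is refused whole if a number of a shift passes 6.25 or a number of a turn 10.7, either way. A call with a gripper value outside its range is refused whole. The fingers move at their own pace and stop on an object; FORCE is the grip in N (left out, the last holds). Time passes only in rows, so rows that do not move let the fingers close. It gives the time, the measured TCP pose, the force, the opening and the grip force at its end, in the units of the state.
- read_state(): the state, without advancing time (a new reading comes with each control period).
- get_image(name): name is "scene" or "top"; returns (picture, depth): 384x512x3 uint8, blue, green, red; 384x512 float32, m along the optical axis (not along the pixel's ray), 0 where there is no reading.
- calibration(name): a dict with "intrinsics" (3x3 intrinsics, pixels), "rvec" (rotation vector, rad) and "tvec" (3), from world to camera coordinates, as OpenCV has them. Camera axes: x right, y down, z forward; pixel columns grow to the right and rows downward; lengths in m; the calibration is good to about 2 mm. A picture is of the moment at which its call begins. calibration takes no time and is no camera call.
- close_job(): hands the job in; it is judged then, once.
The state is a dict: "clock": time; "q": joint angles; "qvel": joint speeds; "joint_efforts": joint torques, N m; "tool_pos": TCP position; "tcp_rot": TCP orientation; "ft_force": force on the tool from outside, world axes, zero at the start; "torque": the same for the moment, N m; "opening": opening from 0.0 (shut) to 1.0 (fully open); "grip_force": force on a finger pad.
Only numpy, scipy, OpenCV 4.12 (cv2) and the standard library are available. Lean on these libraries where they do the work, as an engineer would, in place of code of your own. Each camera call takes 0.05 s, during which the arm holds its last target. There are 200 camera calls.

## Working session

There is one attempt and no reset: what is moved stays moved. The work goes in short steps, Python scripts to look and compute and a shell command to move; the robot and the scene stay as the last step left them, time stands still between calls to the robot, and variables do not carry over. Pictures are saved under pics/ and viewed, at most 10 in all, crops included, and the job is handed in when it is done.

```bash
mkdir -p pics; ls; cat > h.py <<'E'
from cell import *
import numpy as np, cv2
from scipy.spatial.transform import Rotation as R
def cam(n):
    c=calibration(n); return np.array(c["intrinsics"],float),cv2.Rodrigues(np.array(c["rvec"],float))[0],np.array(c["tvec"],float).ravel()
def cloud(n):
    im,d=get_image(n); K,Rm,t=cam(n)
    v,u=np.mgrid[:384,:512]
    p=np.stack([(u-K[0,2])/K[0,0]*d,(v-K[1,2])/K[1,1]*d,d],-1)
    return im,d,(p-t)@Rm
E
python3 - <<'E'
from h import *
for n in("scene","top"):
    im,d,P=cloud(n); cv2.imwrite(f"pics/{n}.png",im); np.savez(f"{n}.npz",im=im,d=d,P=P)
    K,Rm,t=cam(n); print(n,K[0,0],(-Rm.T@t).round(3),Rm[2].round(2),(d>0).mean())
s=read_state();print(s)
E
```

```text
pics
scene 387.2690219809821 [ 0.86  -0.431  1.033] [-0.28  0.45 -0.85] 0.9960378011067709
top 366.267600502188 [0.402 0.026 1.391] [ 0.11  0.   -0.99] 0.9962005615234375
{'clock': 0.1, 'q': array([ 1.21639161e+00,  4.80757337e-01,  1.59682427e+00, -3.18998900e-05,
        1.06513276e+00, -4.66010095e-02]), 'qvel': array([ 1.23852543e-03, -1.79272167e-03, -2.93429074e-03, -3.18379349e-04,
       -1.23740242e-04,  8.49032091e-05]), 'joint_efforts': array([ 9.11833631e-04, -9.52250290e+01, -4.31039214e+01,  3.01971704e-04,
        5.39540357e-03, -3.28459248e-05]), 'tool_pos': array([0.1967833 , 0.61908813, 0.23073923]), 'tcp_rot': array([-9.80315385e-05,  1.53287360e-01,  9.88181497e-01, -5.52399924e-04]), 'ft_force': array([ 0.45548018,  0.11506232, -0.52990709]), 'torque': array([-0.04548865, -0.01276741, -0.00796616]), 'grip_force': 0.0, 'opening': 1.0021713707519149}
```

View pics/scene.png

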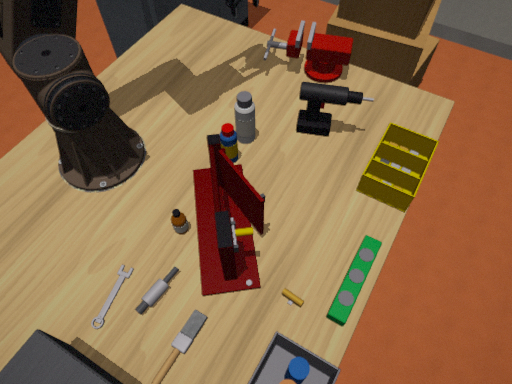

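View pics/top.png

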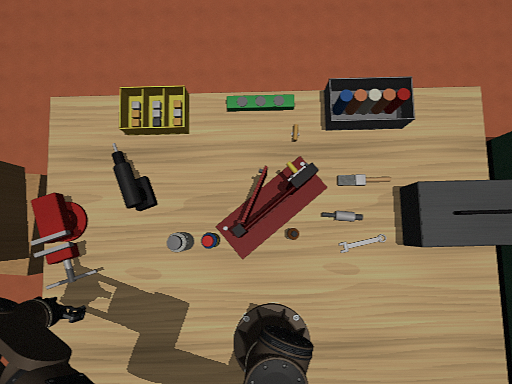

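The scene picture shows the rig at about (230,225), with the door ajar and the knob at (243,232). In the top picture the hinge is at (240,230), the door's free edge at (265,170) and the knob at (292,167). The lube can at (210,240) is near the hinge end. Next I'll measure the rig pose.

```bash
python3 - <<'E'
from h import *
z=np.load("top.npz"); im,P=z["im"],z["P"]
b,g,r=[im[...,i].astype(int) for i in range(3)]
u=np.mgrid[:384,:512]
roi=(u[1]>200)&(u[1]<340)&(u[0]>145)&(u[0]<270)
red=roi&(r>50)&(g<0.4*r)&(b<0.4*r)
base=red&(P[...,2]<.03)
m=cv2.morphologyEx((red|(roi&(P[...,2]>.05))).astype(np.uint8),cv2.MORPH_OPEN,np.ones((2,2)))
pb=P[base][:,:2].astype(np.float32)
print("base z",np.median(P[base][:,2]),len(pb)); rc=cv2.minAreaRect(pb*1000);print(rc,cv2.boxPoints(rc).round())
yl=roi&(r>130)&(g>100)&(b<80)&(P[...,2]>.1); print("knob",P[yl].mean(0),yl.sum(), P[yl].min(0),P[yl].max(0))
for lo,hi in((.195,.214),(.214,.224),(.224,.24)):
    k=roi&(P[...,2]>lo)&(P[...,2]<hi); q=P[k]; print(lo,len(q))
    if len(q)>5:
        rr=cv2.minAreaRect((q[:,:2]*1000).astype(np.float32));print(rr)
top=roi&(P[...,2]>.19)&(P[...,2]<.245)
n,l,st,c=cv2.connectedComponentsWithStats(top.astype(np.uint8))
for i in range(1,n):
    if st[i,4]>8: q=P[l==i]; print(st[i],q.mean(0).round(3))
for nm,(x,y) in dict(spray=(180,242),lube=(210,240),amber=(291,234)).items(): print(nm,P[y-3:y+4,x-3:x+4].reshape(-1,3).mean(0).round(3))
big=cv2.resize(im[140:270,195:345],None,fx=5,fy=4.6,interpolation=cv2.INTER_CUBIC); cv2.imwrite("pics/crop.png",big)
E
```

```text
base z 0.01143056825304051 1327
((495.9414978027344, -11.77838134765625), (157.88223266601562, 416.75115966796875), 38.624794006347656) [[ 304.  102.]
 [ 564. -224.]
 [ 688. -125.]
 [ 428.  200.]]
knob [ 0.61305734 -0.07493481  0.19173474] 55 [ 0.59566725 -0.09590086  0.17387819] [0.63352627 0.03377381 0.21084378]
0.195 299
((541.9140625, 11.032958984375), (130.27670288085938, 315.41796875), 38.602149963378906)
0.214 339
((536.72119140625, 9.867172241210938), (120.56663513183594, 337.2831726074219), 38.60146713256836)
0.224 400
((503.4801330566406, -17.179458618164062), (34.352291107177734, 338.4916687011719), 38.56162643432617)
[ 231  161   87   77 1120] [ 0.521 -0.018  0.217]
spray [0.375 0.296 0.176]
lube [0.378 0.198 0.17 ]
amber [ 0.391 -0.077  0.084]
```

View pics/crop.png

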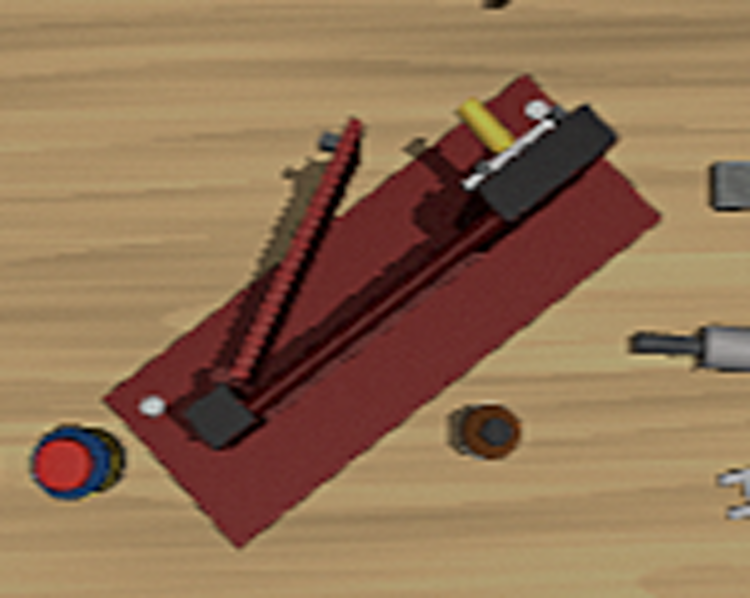

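```bash
cat >> h.py <<'E'
O=np.array([.499,.0165]); a=np.radians(38.6)
RX=np.array([-np.cos(a),-np.sin(a)]); RY=np.array([np.sin(a),-np.cos(a)])
def torig(p): d=np.asarray(p)[...,:2]-O; return np.stack([d@RX,d@RY],-1)
def toworld(x,y): return O+x*RX+y*RY
def info():
    s=read_state(); Rt=R.from_quat(np.roll(s["tcp_rot"],-1)).as_matrix()
    print("t",round(s["clock"],2),"tcp",s["tool_pos"].round(4),"rig mm",(torig(s["tool_pos"])*1e3).round(1),"F",s["ft_force"].round(1),"q",s["q"].round(2),"open",round(s["opening"],2))
    ang=np.degrees(np.arctan2(*(Rt[:2,0]@RX,Rt[:2,0]@-RY)));print("tool x vs rig -y deg",ang.round(1),"toolx",Rt[:,0].round(3),"tooly",Rt[:,1].round(3))
    return s,Rt
def goal(x,y,z):
    s,Rt=info(); d=np.append(toworld(x,y),z)-s["tool_pos"]; print("goal shift cm tool",(Rt.T@d*100).round(2))
E
python3 - <<'E'
from h import *
z=np.load("top.npz"); im,P=z["im"],z["P"]
b,g,r=[im[...,i].astype(int) for i in range(3)]
q=torig(P)*1e3; Z=P[...,2]
m=(r>50)&(g<0.4*r)&(b<0.4*r)&(Z>.12)&(Z<.222)&(q[...,0]<-15)&(q[...,1]<110)&(q[...,1]>-100)&(q[...,0]>-200)
p=q[m]; print(len(p),p.min(0),p.max(0)); rel=p-[0,-101]
v=rel.sum(0); print("door deg",np.degrees(np.arctan2(-v[0],v[1])), np.linalg.norm(rel,axis=1).max(), Z[m].min())
vx,vy,x0,y0=cv2.fitLine(p.astype(np.float32),2,0,.01,.01).ravel(); print("line deg",np.degrees(np.arctan2(-vx,vy)))
k=(r>130)&(g>100)&(b<.5*r)&(Z>.17)&(Z<.2)&(q[...,0]<0)&(q[...,0]>-60)&(q[...,1]>80)&(q[...,1]<170); p=q[k];print("knob",len(p),p.mean(0),p.min(0),p.max(0))
goal(-.12,.02,.30)
E
```

```text
119 [-86.95053481 -71.50678006] [-15.31899017  80.2644305 ]
door deg 24.051880554345683 200.24038800170734 0.15929297386206945
line deg -154.0607
knob 53 [-29.97471596 145.76633984] [-50.88120472 139.16849297] [ -9.83247672 154.18326965]
t 0.1 tcp [0.1968 0.6191 0.2307] rig mm [-139.8 -659.5] F [ 0.5  0.1 -0.5] q [ 1.22  0.48  1.6  -0.    1.07 -0.05] open 1.0
tool x vs rig -y deg 33.8 toolx [-0.953  0.303  0.   ] tooly [ 0.303  0.953 -0.001]
goal shift cm tool [-55.39 -39.41  -6.88]
```

```bash
python3 -m handwheel '{"translation":[[0,0,-2],[0,0,-2],[0,0,-2],[0,0,-1],[-3,0,0],[-4,0,0],[-4,0,0],[-4,0,0]],"spin":[8.5,8.5,8.5,8.3,0,0,0,0],"fingers":[1,1,1,1,1,1,1,1]}' 20; python3 -c "
from h import *
goal(-.12,.02,.30)"
```

```text
clock: 1.1
tool_pos: [0.2909, 0.501, 0.301]
tcp_rot: [-0.0, 0.434, 0.901, -0.0]
ft_force: [0.4, 0.5, 0.4]
opening: -0.002
grip_force: 0.0
t 1.1 tcp [0.2909 0.501  0.301 ] rig mm [-139.6 -508.5] F [0.4 0.5 0.4] q [ 0.99  0.32  1.68 -0.    1.15  0.32] open -0.0
tool x vs rig -y deg -0.0 toolx [-0.624  0.782 -0.   ] tooly [ 0.782  0.624 -0.001]
goal shift cm tool [-52.85  -1.94   0.11]
```

Tracking is good, so I'll continue along the rig's front.

```bash
python3 -m handwheel '{"translation":[[-5,0,0],[-5,0,0],[-5,0,0],[-5,0,0],[-5,0,0],[-5,0,0],[-5,0,0],[-5,0,0]],"spin":[0,0,0,0,0,0,0,0],"fingers":[1,1,1,1,1,1,1,1]}' && python3 -m handwheel '{"translation":[[-5,-1,0],[-5,-0.5,0],[-2.5,0,0],[0,0,3],[0,0,4],[0,0,4],[0,0,1.5],[0,0,0]],"spin":[0,0,0,0,0,0,0,0],"fingers":[1,1,1,1,1,1,1,1]}'; python3 - <<'E'
from h import *
goal(-.061-.02,.02,.175)
im,d=get_image("scene"); cv2.imwrite("pics/s2.png",cv2.resize(im[100:310,150:350],None,fx=2.8,fy=2.8))
E
```

```text
clock: 2.1
tool_pos: [0.5405, 0.1879, 0.3011]
tcp_rot: [-0.0, 0.434, 0.901, -0.0]
ft_force: [0.1, 0.8, -0.0]
opening: -0.0
grip_force: 0.0
clock: 3.1
tool_pos: [0.6057, 0.0826, 0.1759]
tcp_rot: [-0.001, 0.434, 0.901, -0.0]
ft_force: [-0.3, 0.1, 0.9]
opening: 0.0
grip_force: 0.0
t 3.1 tcp [0.6057 0.0826 0.1759] rig mm [-124.6   14.9] F [-0.3  0.1  0.9] q [ 0.09  0.49  1.74  0.    0.91 -0.59] open 0.0
tool x vs rig -y deg -0.0 toolx [-0.624  0.782  0.001] tooly [ 0.782  0.624 -0.001]
goal shift cm tool [-0.51 -4.36  0.1 ]
```

View pics/s2.png

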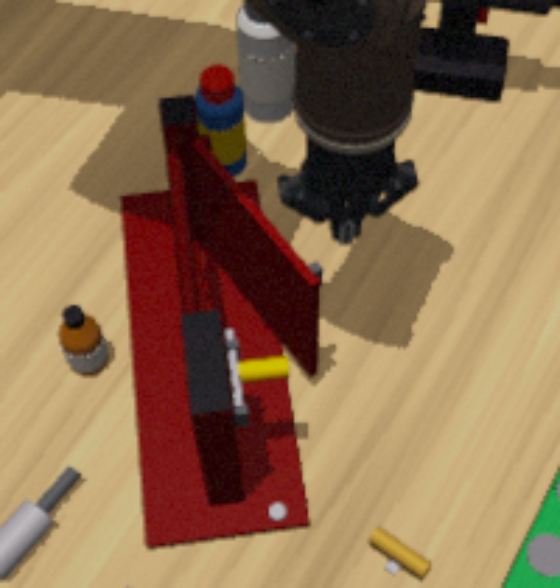

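The crop shows closed fingertips at (345,235) with knuckles flaring along tool y at (290,190) and (405,175). The door is ajar with its free edge at (318,300), and the knob is at (265,370). I'll back off and spin 90° so the flare runs along the rig's y, clear of the post and crossbar.

```bash
python3 -m handwheel '{"translation":[[0,2,0],[0,0,0],[0,0,0],[0,0,0],[0,0,0],[0,0,0],[0,0,0],[0,0,0]],"spin":[10,10,10,10,10,10,10,10],"fingers":[1,1,1,1,1,1,1,1]}' && python3 -m handwheel '{"translation":[[0,0,0],[0,0,0]],"spin":[10,0],"fingers":[1,1]}'; python3 - <<'E'
from h import *
goal(-.061-.02,.025,.175)
im,d=get_image("scene"); cv2.imwrite("pics/s3.png",cv2.resize(im[100:310,150:350],None,fx=2.8,fy=2.8))
E
```

```text
clock: 4.15
tool_pos: [0.6227, 0.095, 0.1784]
tcp_rot: [0.0, 0.913, 0.409, 0.001]
ft_force: [0.6, 0.4, 0.1]
opening: 0.003
grip_force: 0.0
clock: 4.4
tool_pos: [0.6226, 0.095, 0.1781]
tcp_rot: [0.0, 0.944, 0.331, 0.001]
ft_force: [-0.3, -0.3, -0.3]
opening: 0.005
grip_force: 0.0
t 4.4 tcp [0.6226 0.095  0.1781] rig mm [-145.5   15.8] F [-0.3 -0.3 -0.3] q [0.1  0.51 1.7  0.   0.93 1.  ] open 0.0
tool x vs rig -y deg -90.0 toolx [0.781 0.624 0.002] tooly [ 0.624 -0.781  0.001]
goal shift cm tool [-6.45  0.92  0.3 ]
```

View pics/s3.png

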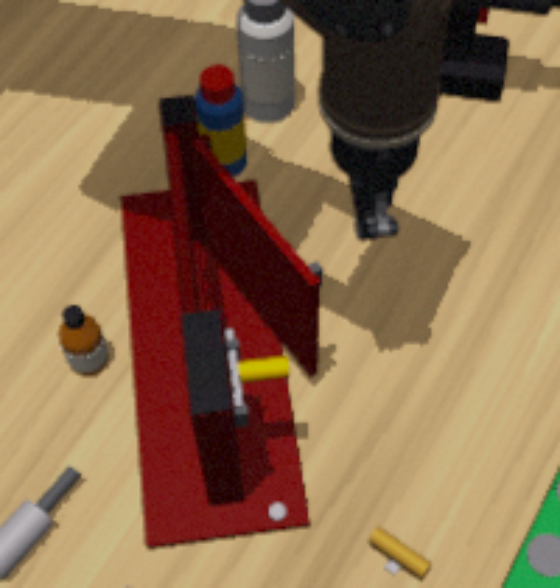

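```bash
python3 -m handwheel '{"translation":[[0,0,0],[0,0,0],[0,0,0],[-2.5,-1.5,0],[-2.4,-1.4,0],[-1,0,0],[-0.5,0,0],[0,0,0]],"spin":[-8.7,-8.7,-8.6,0,0,0,0,0],"fingers":[1,1,1,1,1,1,1,1]}'; python3 -c "
from h import *
goal(-.071,.020,.178)"
```

```text
clock: 5.45
tool_pos: [0.5687, 0.0494, 0.1766]
tcp_rot: [0.0, 0.845, 0.534, 0.0]
ft_force: [0.7, -0.4, -0.9]
opening: 0.001
grip_force: 0.0
t 5.45 tcp [0.5687 0.0494 0.1766] rig mm [-75.   17.8] F [ 0.7 -0.4 -0.9] q [0.03 0.43 1.84 0.   0.87 0.48] open 0.0
tool x vs rig -y deg -64.0 toolx [0.429 0.903 0.   ] tooly [ 0.903 -0.429  0.001]
goal shift cm tool [-0.45  0.02 -0.14]
```

Now I'll push along the arc, starting with a first part to check contact.

```bash
python3 -m handwheel '{"translation":[[-0.4,0,0],[-0.8,0.04,0],[-0.8,0.04,0],[-0.8,0.04,0],[-0.8,0.04,0],[-0.8,0.04,0]],"spin":[0,3.25,3.25,3.25,3.25,3.25],"fingers":[1,1,1,1,1,1]}'; python3 -c "
from h import *
goal(-.011,.039,.178)"
```

```text
clock: 6.2
tool_pos: [0.5473, 0.0109, 0.1763]
tcp_rot: [0.0, 0.913, 0.409, 0.0]
ft_force: [1.7, 1.3, -0.4]
opening: -0.001
grip_force: 0.7
t 6.2 tcp [0.5473 0.0109 0.1763] rig mm [-34.2  34.5] F [ 1.7  1.3 -0.4] q [-0.04  0.4   1.89  0.    0.85  0.69] open -0.0
tool x vs rig -y deg -80.4 toolx [0.666 0.746 0.   ] tooly [ 0.746 -0.666  0.   ]
goal shift cm tool [-2.36  0.05 -0.17]
```

```bash
python3 -m handwheel '{"translation":[[-0.8,0.04,0],[-0.8,0.04,0],[-0.6,0.04,0],[0,0,0]],"spin":[3.25,3.25,3.1,0],"fingers":[1,1,1,1]}'; python3 -c "
from h import *
goal(-.011,.039,.178)"; python3 -m handwheel '{"translation":[[-0.2,0,0],[0,0,0]],"spin":[0,0],"fingers":[1,1]}'; python3 -c "
from h import *
goal(-.011,.039,.178)"
```

```text
clock: 6.7
tool_pos: [0.5322, -0.0056, 0.1763]
tcp_rot: [-0.0, 0.943, 0.332, -0.0]
ft_force: [0.0, -0.2, -0.3]
opening: -0.003
grip_force: 0.0
t 6.7 tcp [ 0.5322 -0.0056  0.1763] rig mm [-12.2  38. ] F [ 0.  -0.2 -0.3] q [-0.07  0.38  1.92  0.    0.83  0.83] open -0.0
tool x vs rig -y deg -89.9 toolx [ 0.78   0.626 -0.   ] tooly [ 0.626 -0.78  -0.   ]
goal shift cm tool [-0.12  0.1  -0.17]
clock: 6.95
tool_pos: [0.5311, -0.0066, 0.1763]
tcp_rot: [0.0, 0.943, 0.332, 0.0]
ft_force: [2.7, 1.5, -2.3]
opening: 0.0
grip_force: 1.7
t 6.95 tcp [ 0.5311 -0.0066  0.1763] rig mm [-10.7  38.1] F [ 2.7  1.5 -2.3] q [-0.07  0.38  1.93  0.    0.83  0.82] open 0.0
tool x vs rig -y deg -89.8 toolx [0.78  0.626 0.001] tooly [ 0.626 -0.78   0.   ]
goal shift cm tool [ 0.03  0.09 -0.17]
```

```bash
for i in 1; do python3 -m handwheel '{"translation":[[-0.2,0,0],[0,0,0]],"spin":[0,0],"fingers":[1,1]}'; done; python3 -c "
from h import *
info()"; python3 -m handwheel '{"translation":[[-0.2,0,0],[0,0,0]],"spin":[0,0],"fingers":[1,1]}'; python3 -c "
from h import *
info()"
```

```text
clock: 7.2
tool_pos: [0.5311, -0.0067, 0.1764]
tcp_rot: [-0.0, 0.943, 0.331, 0.002]
ft_force: [13.1, 16.7, -10.7]
opening: -0.003
grip_force: 10.2
t 7.2 tcp [ 0.5311 -0.0067  0.1764] rig mm [-10.6  38.1] F [ 13.1  16.7 -10.7] q [-0.07  0.38  1.93  0.    0.83  0.82] open -0.0
tool x vs rig -y deg -89.9 toolx [0.78  0.625 0.004] tooly [ 0.625 -0.78   0.001]
clock: 7.45
tool_pos: [0.5311, -0.0068, 0.1765]
tcp_rot: [-0.001, 0.944, 0.331, 0.004]
ft_force: [25.1, 29.5, -18.4]
opening: -0.003
grip_force: 18.3
t 7.45 tcp [ 0.5311 -0.0068  0.1765] rig mm [-10.5  38.2] F [ 25.1  29.5 -18.4] q [-0.07  0.38  1.93  0.01  0.83  0.82] open -0.0
tool x vs rig -y deg -89.9 toolx [0.781 0.625 0.007] tooly [ 0.625 -0.781  0.001]
```

The door is against its stop: force rose to 39 N with no motion. I'll retreat and go to the far side of the knob.

```bash
python3 -m handwheel '{"translation":[[1,0,0],[4.4,0,0],[5,0,0],[0,5,-0.3],[0,5,-0.3],[0,5.5,0],[0,0,0],[0,0,0]],"spin":[0,0,0,0,0,0,0,0],"fingers":[1,1,1,1,1,1,1,1]}'; python3 - <<'E'
from h import *
goal(-.040,.192,.182)
im,d,P=cloud("scene"); cv2.imwrite("pics/s4.png",cv2.resize(im[100:310,150:350],None,fx=2.8,fy=2.8))
im,d,P=cloud("top")
b,g,r=[im[...,i].astype(int) for i in range(3)]; q=torig(P)*1e3; Z=P[...,2]
k=(r>130)&(g>100)&(b<.5*r)&(Z>.17)&(Z<.2)&(q[...,0]<0)&(q[...,0]>-60)&(q[...,1]>80)&(q[...,1]<170); print("knob",k.sum(),q[k].mean(0) if k.any() else 0)
E
```

```text
clock: 8.45
tool_pos: [0.705, -0.0651, 0.1817]
tcp_rot: [-0.0, 0.944, 0.331, -0.001]
ft_force: [-0.4, -0.2, 0.2]
opening: -0.0
grip_force: 0.0
t 8.45 tcp [ 0.705  -0.0651  0.1817] rig mm [-110.1  192.3] F [-0.4 -0.2  0.2] q [-0.13  0.61  1.5   0.    1.04  0.76] open -0.0
tool x vs rig -y deg -89.9 toolx [ 0.78   0.625 -0.001] tooly [ 0.625 -0.78  -0.001]
goal shift cm tool [-7.01 -0.04 -0.02]
knob 0 0
```

View pics/s4.png

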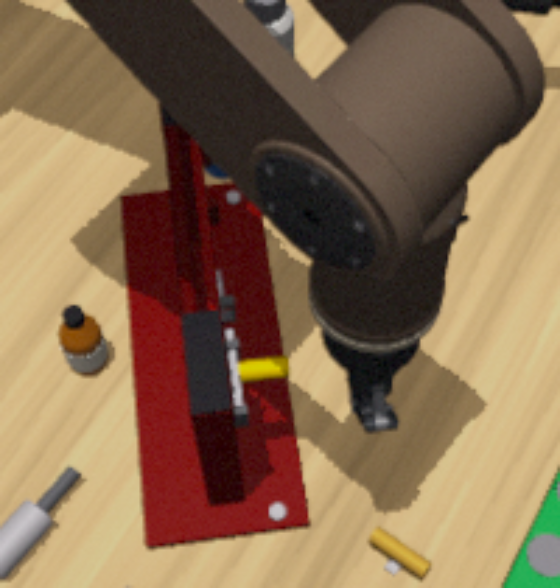

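The crop shows the door shut, with the staple at (228,305) beside the bolt, the knob at (265,370) and the fingertips beyond it at (378,425). Next, move in beside the knob.

```bash
python3 -m handwheel '{"translation":[[-2,0,0],[-2,0,0],[-2,0,0],[-1,0,0],[0,0,0]],"spin":[0,0,0,0,0],"fingers":[1,1,1,1,1]}' && python3 -m handwheel '{"translation":[[0,-0.5,0],[0,-0.5,0],[0,-0.5,0],[0,-0.5,0],[0,-0.5,0],[0,0,0]],"spin":[0,0,0,0,0,0],"fingers":[1,1,1,1,1,1]}'; python3 - <<'E'
from h import *
info()
im,d,P=cloud("scene"); cv2.imwrite("pics/s5.png",cv2.resize(im[150:310,190:300],None,fx=3.6,fy=3.6))
E
```

```text
clock: 9.18
tool_pos: [0.6506, -0.1095, 0.1826]
tcp_rot: [0.0, 0.944, 0.331, 0.0]
ft_force: [-0.5, -0.5, 0.3]
opening: -0.001
grip_force: 0.0
clock: 9.93
tool_pos: [0.6352, -0.0891, 0.1824]
tcp_rot: [-0.0, 0.943, 0.332, -0.0]
ft_force: [-0.3, -0.4, 0.6]
opening: -0.001
grip_force: 0.0
t 9.93 tcp [ 0.6352 -0.0891  0.1824] rig mm [-40.5 167.5] F [-0.3 -0.4  0.6] q [-0.19  0.52  1.67  0.    0.96  0.71] open -0.0
tool x vs rig -y deg -89.9 toolx [ 0.78   0.626 -0.   ] tooly [ 0.626 -0.78  -0.   ]
```

View pics/s5.png

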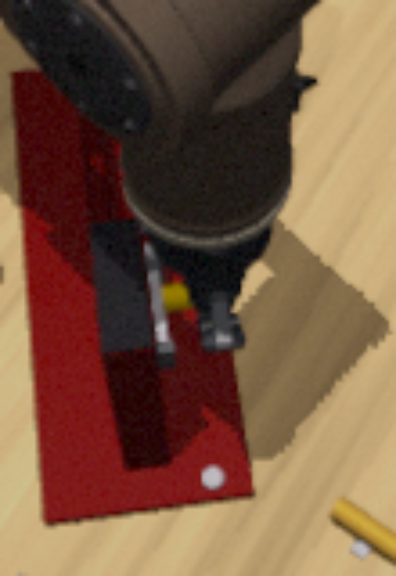

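The fingertips at (220,330) are just beside the knob at (178,297), so I'll push it.

```bash
python3 -m handwheel '{"translation":[[0,-0.5,0],[0,-0.5,0],[0,-0.5,0],[0,-0.5,0],[0,-0.5,0],[0,-0.5,0]],"spin":[0,0,0,0,0,0],"fingers":[1,1,1,1,1,1]}'; python3 -c "
from h import *
info()"
```

```text
clock: 10.72
tool_pos: [0.6165, -0.0658, 0.1824]
tcp_rot: [0.0, 0.943, 0.331, 0.0]
ft_force: [2.5, -1.5, -0.4]
opening: 0.002
grip_force: 1.1
t 10.72 tcp [ 0.6165 -0.0658  0.1824] rig mm [-40.5 137.6] F [ 2.5 -1.5 -0.4] q [-0.16  0.49  1.72  0.    0.93  0.74] open 0.0
tool x vs rig -y deg -89.9 toolx [0.78  0.625 0.   ] tooly [ 0.625 -0.78   0.   ]
```

```bash
python3 -m handwheel '{"translation":[[0,-0.3,0],[0,-0.3,0],[0,-0.2,0],[0,0,0]],"spin":[0,0,0,0],"fingers":[1,1,1,1]}'; python3 -c "
from h import *
info()";python3 -m handwheel '{"translation":[[0,-0.2,0],[0,-0.1,0],[0,0,0]],"spin":[0,0,0],"fingers":[1,1,1]}'; python3 -c "
from h import *
info()"
```

```text
clock: 11.22
tool_pos: [0.6114, -0.0597, 0.1823]
tcp_rot: [-0.0, 0.943, 0.331, -0.0]
ft_force: [0.3, -0.1, 0.6]
opening: 0.002
grip_force: 0.4
t 11.22 tcp [ 0.6114 -0.0597  0.1823] rig mm [-40.3 129.7] F [ 0.3 -0.1  0.6] q [-0.15  0.48  1.73  0.    0.93  0.75] open 0.0
tool x vs rig -y deg -89.9 toolx [ 0.78   0.625 -0.   ] tooly [ 0.625 -0.78  -0.   ]
clock: 11.6
tool_pos: [0.6096, -0.0574, 0.1823]
tcp_rot: [-0.0, 0.943, 0.331, -0.0]
ft_force: [1.1, -0.4, 0.5]
opening: 0.003
grip_force: 0.7
t 11.6 tcp [ 0.6096 -0.0574  0.1823] rig mm [-40.3 126.8] F [ 1.1 -0.4  0.5] q [-0.14  0.48  1.74 -0.    0.93  0.75] open 0.0
tool x vs rig -y deg -89.9 toolx [ 0.78   0.625 -0.   ] tooly [ 0.625 -0.78  -0.   ]
```

```bash
python3 -m handwheel '{"translation":[[0,-0.2,0],[0,-0.1,0],[0,0,0]],"spin":[0,0,0],"fingers":[1,1,1]}'; python3 -c "
from h import *
info()";python3 -m handwheel '{"translation":[[0,-0.2,0],[0,0,0]],"spin":[0,0],"fingers":[1,1]}'; python3 -c "
from h import *
info()"
```

```text
clock: 11.98
tool_pos: [0.6089, -0.0562, 0.1826]
tcp_rot: [0.001, 0.943, 0.332, 0.001]
ft_force: [6.9, -9.5, -2.3]
opening: 0.0
grip_force: 4.8
t 11.97 tcp [ 0.6089 -0.0562  0.1826] rig mm [-40.5 125.4] F [ 6.9 -9.5 -2.3] q [-0.14  0.48  1.74 -0.    0.92  0.76] open 0.0
tool x vs rig -y deg -89.9 toolx [0.78  0.626 0.001] tooly [ 0.626 -0.78   0.003]
clock: 12.22
tool_pos: [0.6087, -0.0554, 0.1831]
tcp_rot: [0.002, 0.943, 0.332, 0.002]
ft_force: [10.4, -15.2, 0.5]
opening: -0.001
grip_force: 7.7
t 12.22 tcp [ 0.6087 -0.0554  0.1831] rig mm [-40.9 124.6] F [ 10.4 -15.2   0.5] q [-0.14  0.47  1.74 -0.    0.92  0.76] open -0.0
tool x vs rig -y deg -89.9 toolx [0.78  0.626 0.002] tooly [ 0.626 -0.78   0.005]
```

```bash
python3 -m handwheel '{"translation":[[0,-0.2,0],[0,0,0]],"spin":[0,0],"fingers":[1,1]}'; python3 -m handwheel '{"translation":[[0,1,0],[0,2,0],[3,0,0],[4,0,0],[5,0,0],[5,0,0],[5,3,0],[0,0,0]],"spin":[0,0,0,0,0,0,0,0],"fingers":[1,1,1,1,1,1,1,1]}'; python3 - <<'E'
from h import *
info()
im,d,P=cloud("scene"); cv2.imwrite("pics/s6.png",cv2.resize(im[150:290,190:300],None,fx=4,fy=4))
q=torig(P)*1e3; Z=P[...,2]; b,g,r=[im[...,i].astype(int) for i in range(3)]
k=(r>130)&(g>100)&(b<.5*r)&(Z>.15)&(Z<.21)&(abs(q[...,1]-120)<50)&(abs(q[...,0]+30)<40); print("knob",k.sum(),q[k].mean(0),q[k].min(0),q[k].max(0))
E
```

```text
clock: 12.48
tool_pos: [0.6084, -0.0546, 0.1836]
tcp_rot: [0.003, 0.943, 0.332, 0.002]
ft_force: [13.4, -21.2, 1.6]
opening: 0.001
grip_force: 10.3
clock: 13.48
tool_pos: [0.8177, 0.0393, 0.1804]
tcp_rot: [-0.0, 0.943, 0.332, 0.0]
ft_force: [-1.5, -0.0, -0.8]
opening: 0.001
grip_force: 0.0
t 13.47 tcp [0.8177 0.0393 0.1804] rig mm [-263.2  181. ] F [-1.5 -0.  -0.8] q [0.01 0.77 1.18 0.   1.19 0.9 ] open 0.0
tool x vs rig -y deg -89.8 toolx [0.78  0.626 0.   ] tooly [ 0.626 -0.78   0.   ]
knob 110 [-31.89446718 110.16355912] [-52.96006951 100.14956691] [-10.06837131 117.35134046]
```

View pics/s6.png

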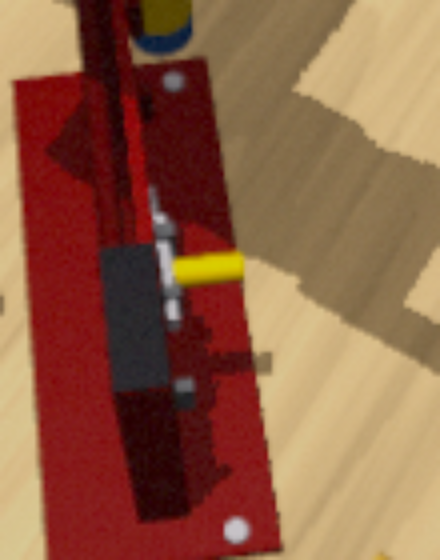

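The crop shows the bolt through the staple at (165,225), with its nose past it at (152,195) and the knob at (210,268). I'll check the travel in both views against the start.

```bash
python3 - <<'E'
from h import *
def f(n,im,P):
    q=torig(P)*1e3; Z=P[...,2]; b,g,r=[im[...,i].astype(int) for i in range(3)]
    k=(r>130)&(g>100)&(b<.5*r)&(Z>.17)&(Z<.21)&(abs(q[...,1]-125)<50)&(abs(q[...,0]+30)<30); print(n,k.sum(),*[(x.mean(0).round(1),np.percentile(x[:,1],[2,98]).round(1)) for x in [q[k]] if len(x)])
    m=(r>50)&(g<.4*r)&(b<.4*r)&(Z>.19)&(Z<.214)&(q[...,1]>-90)&(q[...,1]<90)&(q[...,0]<25)&(q[...,0]>-100)
    if m.any(): print(" door x pct",np.percentile(q[m][:,0],[2,50,98]).round(1),m.sum())
for n in("scene","top"):
    z=np.load(n+".npz"); f(n+"0",z["im"],z["P"]); im,d,P=cloud(n); f(n,im,P)
    cv2.imwrite("pics/end_%s.png"%n,im)
E
```

```text
scene0 107 (array([-31.7, 150.2]), array([142.1, 157.1]))
 door x pct [-85.8 -43.3   3.5] 235
scene 111 (array([-31.9, 110.2]), array([101.4, 116.7]))
 door x pct [ 0.3  5.2 18.4] 229
top0 53 (array([-30. , 145.8]), array([139.4, 152.7]))
 door x pct [-83.9 -44.4  -3.2] 115
top 0
```

View pics/end_top.png

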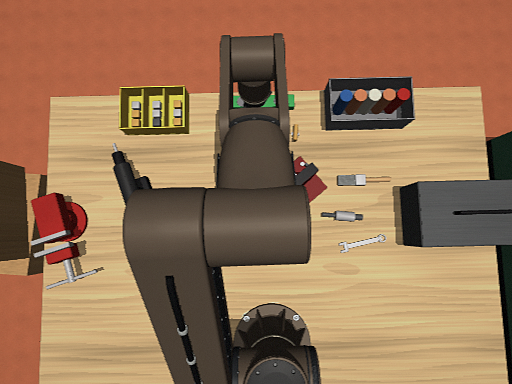

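The top picture shows the bystanders where they were, though the arm covers part of the view. Knob travel is 40 mm from a start of about 9 mm, and it met a firm stop at 25 N. The door is flush and the arm is clear, so I'm handing in.

```bash
python3 -c "
from cell import *
print(close_job())"
```

```text
the job is handed in; nothing more can be done
None
```

The red door is pushed fully shut and the bolt is pushed home through the staple, in that order. Pushes used shut fingertips only, and the job was handed in at about 14 s with the arm clear; no bystander was seen to have moved, though the arm hid some in the final top view.

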